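# Screw down the water filter's outlet elbow to its pointer

## Robot

A 6-joint arm with a two-finger parallel gripper is mounted at the origin on a cart in front of the work surface, level with it; the furniture and walls round the work are solid. World frame = base frame: x ahead of the robot, y to its left, z up, the work surface at z = 0. Lengths are in m, angles in rad, forces in N, time in s.
With the tool pointing down it reaches from about 0.35 to 0.975 m from the base axis. Payload 4.9 kg.
Tool frame: the origin (TCP) lies at the centre of the arm's flange, where the gripper is bolted on; the fingertips stand 173 mm ahead of it and the grasp point (between the pads) lies 155 mm ahead of it (manip.tcp_to_grasp is the distance from the TCP to the grasp point, in m); z points along the fingers, y is the line along which they close (so a half turn about z gives the same grasp; the last joint's range is limited). The gripper opens to 85 mm and grips with 20 to 120 N. Pads are 22 mm wide; open, the fingers measure 114 mm over their backs; the gripper's body (76 mm by 85 mm) begins 54 mm behind the grasp point. The pads swing forward as they close: fully open they stand 13 mm farther back than shut.
Start: joints at [1.075, 0.053, 1.613, -0, 1.476, -0.119], TCP at [0.23, 0.581, 0.405] pointing down, gripper open.
Joint ranges: [-3.01, 3.01], [-1.01, 2.22], [0.06, 2.58], [-1.02, 4.17], [0.09, 2.62], [-3.14, 3.14]. Speed limits (rad/s): [2.57, 2.57, 3.14, 3.14, 3.14, 3.14].

## Interface

Orientations are given as a unit quaternion [w, x, y, z].
In Python, from bench import readout, vision, manip gives the robot as it stands. The module is installed in compiled form; this text tells all that it offers.
- The arm moves only by the tool apply_moves, never from a script. Its argument "motion" is a list of rows, each a list of 7 numbers: the turn, a rotation vector about the tool's x, y, z normalised to -1 to 1, where 1 is 90 degrees, then the shift along the tool's x, y, z normalised to -1 to 1, where 1 is 0.5 m, then the opening, from 0 (shut) to 1 (fully open). In form: [[wx, wy, wz, x, y, z, claw], ...]. A call has 1 to 12 rows; each row is the pose to reach, as a shift and turn from the pose commanded when the call began, along the tool's axes at that moment; what a row does not reach only later rows make up. A row lasts 1/8 s, in which the tool goes at most 62.5 mm and 10.7 degrees, less where a joint would pass 70% of its speed; a pose out of reach is approached as far as the arm can. A call with a number of a shift or a turn outside -1 to 1 is refused whole. A call with a gripper value outside its range is refused whole. The fingers move at their own pace and stop on an object; the grip force is fixed at half the most. Time passes only in rows, so rows that repeat a pose let the fingers close. It gives the time, the measured TCP pose, the force, the opening and the grip force at its end, in the units of the state.
- readout.sense(): the state, without advancing time (a new reading comes with each control period).
- vision.read_camera(name): name is "scene" or "top" or "wrist"; returns a dict with "color" (480x640x3 uint8, red, green, blue), "vertical_fov" (degrees; the focal length in pixels is half the picture's height over the tangent of half this angle, whatever the lens; pixels are square), "cx", "cy" (the principal point, pixels), "k1" (the pictures are not rectified: a ray, as slopes to the right and down, at radius r is drawn at 1 + k1 r^2 times it, then the intrinsics apply), "cam_to_world" (4x4, takes a point from camera to world coordinates). Camera axes: x right, y up, looking along -z (the intrinsics and any distortion apply to the point x, -y, -z); pixel columns grow to the right and rows downward; lengths in m; the calibration is good to about 2 mm. A picture is of the moment at which its call begins. There is no depth.
- manip.close_job(): hands the job in; it is judged then, once.
The state is a dict: "time_s": time; "joints": joint angles; "joint_vel": joint speeds; "tau": joint torques, N m; "tool_pos": TCP position; "orientation": TCP orientation; "wrist_force": force on the tool from outside, world axes, zero at the start; "torque": the same for the moment, N m; "opening": finger opening in m; "grasp_force": force on a finger pad.
Only numpy, scipy, OpenCV 4.12 (cv2) and the standard library are available. Lean on these libraries where they do the work, as an engineer would, in place of code of your own. Each camera call takes 0.05 s, during which the arm holds its last target. There are 200 camera calls.

## Task

Screw the steel outlet elbow of the white water filter clockwise down its leaning stub until you feel it come up against its hidden seal, then carry on turning to the next orange pointer on the collar and stop there, with the outlet tube pointing straight along that pointer; do not tighten it on past that pointer to a further one. Let go of it, and leave the things standing around it where they are.

Things in the scene. Friction and masses are not known exactly. Their poses are not given: they have to be found in the camera images.
- elbow: steel outlet elbow, already started on the filter's leaning stub. Origin on the screw axis at its sealing lip; z up along the screw axis, x along the outlet tube. Along z: skirt 45 mm across from -6 to 21 mm, hub block from 20 to 62 mm (38 mm along x, 28 mm along y), black knob 24 mm across to 78 mm. Right-hand thread: clockwise from above (negative about z) takes it down 8 mm a full turn
- neck: fixed stub with thread, grey collar and hidden sprung seal. Origin on the screw axis at the collar's face; z along the screw axis, x to the filter's rear. 0.4 to 5 rad after the start (drawn anew) the lip meets the seal: within some 20 deg the drag while turning climbs from 0.07 to about 0.3 N m (pushing the tube 50 mm from the axis: 1.5 N, then 4.5 to 7 N). It stays where left
- elbow_hub (a point): centre of the elbow's hub block, on the screw axis, 41 mm above the elbow's origin; axes as the elbow's. Grip here across y (28 mm), coming down along -z, which leans 30 deg from vertical. From here to the collar's face along the axis: 55 mm at the start, 46 to 54 mm when done
- elbow_outlet (a point): centre of the outlet's mouth, 76 mm from the screw axis; axes as the elbow's. The tube is 19 mm across, with a 25 mm black ring over its last 10 mm, and leaves the hub 40 mm above the elbow's origin, square to the screw axis. It can also be pushed round by the fingers
- mark_0 (a point): one of six like orange pointers, 60 deg apart, on the grey collar (66 mm across) under the elbow, which does not turn. This point is 45 mm from the screw axis, on the pointer near its tip; x points radially outward, z along the screw axis
- mark_1 (a point): one of six like orange pointers, 60 deg apart, on the grey collar (66 mm across) under the elbow, which does not turn. This point is 45 mm from the screw axis, on the pointer near its tip; x points radially outward, z along the screw axis
- mark_2 (a point): one of six like orange pointers, 60 deg apart, on the grey collar (66 mm across) under the elbow, which does not turn. This point is 45 mm from the screw axis, on the pointer near its tip; x points radially outward, z along the screw axis
- mark_3 (a point): one of six like orange pointers, 60 deg apart, on the grey collar (66 mm across) under the elbow, which does not turn. This point is 45 mm from the screw axis, on the pointer near its tip; x points radially outward, z along the screw axis
- mark_4 (a point): one of six like orange pointers, 60 deg apart, on the grey collar (66 mm across) under the elbow, which does not turn. This point is 45 mm from the screw axis, on the pointer near its tip; x points radially outward, z along the screw axis
- mark_5 (a point): one of six like orange pointers, 60 deg apart, on the grey collar (66 mm across) under the elbow, which does not turn. This point is 45 mm from the screw axis, on the pointer near its tip; x points radially outward, z along the screw axis
- tumbler: bystander: clear drinking glass, 80 mm wide, 91 mm tall; origin at the centre of its underside
- mug: bystander: green and white mug, 86 mm wide, 99 mm tall; origin at the centre of its underside
- jar: bystander: jar with a grey lid, 64 mm wide, 115 mm tall; origin at the centre of its underside
- grinder: bystander: coffee grinder, black over grey, 69 mm wide, 135 mm tall; origin at the centre of its underside
- spice: bystander: spice jar with a dark cap, 41 mm wide, 105 mm tall; origin at the centre of its underside
- lemon: bystander: yellow lemon lying in front, 78 mm long, 55 mm across; origin at the middle of its underside
There are look-alikes about, which are no part of the job. Leave any purple look-alike of the part that bears elbow alone.

How it is judged:
By the outcome, as a careful person would: the job done as asked, in the order asked, and still so for the second after the job is handed in, with the robot touching nothing.
It also fails if it takes over 70 s, if anything falls off the work surface, if the arm or the gripper's body presses on something with over 40 N, if the wrist force passes 120 N, or if a joint passes its speed limit or range.

## Working session

There is one attempt and no reset: what is moved stays moved. The work goes in short steps, Python scripts to look and compute and a tool call to move; the robot and the scene stay as the last step left them, time stands still between calls to the robot, and variables do not carry over. Pictures are saved under pics/ and viewed, at most 10 in all, crops included, and the job is handed in when it is done.

Besides the shell and the picture viewer there is one more tool, called after ">>>" as name(argument=value, ...), one argument or row to a line, values as JSON. apply_moves: Moves the arm, as the interface text tells. Scaled input: -1 to 1 covers 0.5 m each way for a shift and 90 degrees each way for a turn. Its arguments: {"type":"object","properties":{"motion":{"type":"array"}},"required":["motion"]}

```bash
mkdir -p pics
cat > h.py <<'E'
import numpy as np, cv2, json
from bench import readout, vision, manip
from scipy.spatial.transform import Rotation as R
def cam(n,save=None):
    c=vision.read_camera(n)
    if save: cv2.imwrite(save,c['color'][:,:,::-1])
    return c
def K(c):
    f=240/np.tan(np.radians(c['vertical_fov'])/2); return f
def ray(c,u,v):
    f=K(c); x,y=(u-c['cx'])/f,(v-c['cy'])/f; xd,yd=x,y
    for _ in range(30):
        s=1+c['k1']*(x*x+y*y); x,y=xd/s,yd/s
    M=np.array(c['cam_to_world']); d=M[:3,:3]@np.array([x,-y,-1]); return M[:3,3],d/np.linalg.norm(d)
def proj(c,P):
    M=np.array(c['cam_to_world']); p=M[:3,:3].T@(np.asarray(P)-M[:3,3]); x,y=p[0]/-p[2],-p[1]/-p[2]
    s=1+c['k1']*(x*x+y*y); f=K(c); return np.array([c['cx']+f*x*s,c['cy']+f*y*s])
def tri(rs):
    A=np.zeros((3,3));b=np.zeros(3)
    for o,d in rs:
        Q=np.eye(3)-np.outer(d,d);A+=Q;b+=Q@o
    p=np.linalg.solve(A,b); return p,[np.linalg.norm((np.eye(3)-np.outer(d,d))@(p-o)) for o,d in rs]
def rot(q): return R.from_quat([q[1],q[2],q[3],q[0]])
E
python3 - <<'E'
from h import *
for n in ['scene','top','wrist']:
    c=cam(n,f'pics/{n}0.png'); print(n,c['vertical_fov'],c['cx'],c['cy'],c['k1'],np.round(c['cam_to_world'],3).tolist())
s=readout.sense();print(s)
a=[cv2.imread(f'pics/{n}0.png') for n in ['scene','top']]
E
```

```text
scene 48.724340364617916 315.895185409566 239.7161817170761 -0.13799474499613934 [[0.176, 0.6, -0.781, -0.452], [-0.984, 0.116, -0.133, -0.415], [0.011, 0.792, 0.611, 0.908], [0.0, 0.0, 0.0, 1.0]]
top 50.18930387022716 318.24948323538854 235.87786217813107 -0.06828944758323541 [[0.001, 0.994, -0.112, 0.394], [-1.0, 0.001, 0.0, -0.232], [0.0, 0.112, 0.994, 1.109], [0.0, 0.0, 0.0, 1.0]]
wrist 60.91812268464595 317.36078022957656 237.4795589272564 -0.07509523851649419 [[0.367, -0.88, -0.302, 0.153], [0.93, 0.347, 0.12, 0.611], [-0.001, -0.325, 0.946, 0.371], [0.0, 0.0, 0.0, 1.0]]
{'time_s': 0.15, 'joints': array([ 1.07499786e+00,  5.32803831e-02,  1.61395828e+00, -2.41739030e-05,
        1.47599624e+00, -1.19025218e-01]), 'joint_vel': array([ 5.00888104e-05, -5.29800079e-04, -4.20210006e-03,  3.87689654e-04,
       -3.85915981e-04,  6.65691470e-04]), 'tau': array([ 2.82763531e-04, -3.94243383e+01, -3.70720911e+01, -8.06503613e-05,
        4.70124709e-03,  3.41559570e-06]), 'tool_pos': array([0.22987474, 0.58098159, 0.40371073]), 'orientation': array([-2.36998575e-04,  1.87273112e-01,  9.82307542e-01, -7.86270446e-04]), 'wrist_force': array([ 0.85256893, -0.0608157 , -0.66557632]), 'torque': array([-0.0345844 , -0.02111234, -0.01213463]), 'grasp_force': 0.0, 'opening': 0.08522481566865238}
```

View pics/scene0.png

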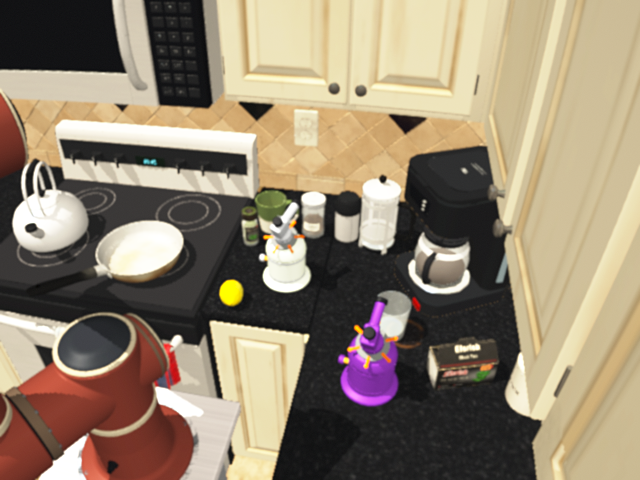

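View pics/top0.png

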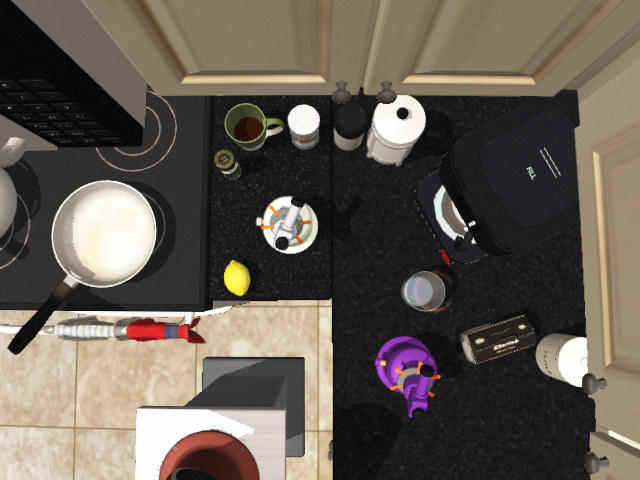

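The white filter is at top (290,225) and scene (287,245). The purple look-alike is at top (408,375). I'll magnify the target next.

Run:
```python
from h import *
a=cv2.imread('pics/scene0.png')[190:300,240:330];b=cv2.imread('pics/top0.png')[185:265,245:335]
a=cv2.resize(a,None,fx=4.4,fy=4.4,interpolation=2)[:484];b=cv2.resize(b,None,fx=4.4,fy=4.4,interpolation=2)
b=cv2.copyMakeBorder(b,0,484-b.shape[0],0,0,0)
cv2.imwrite('pics/z1.png',np.hstack([a,b]))
c={n:cam(n) for n in ['scene','top']}
for n,(x0,y0,x1,y1) in {'scene':(240,190,330,300),'top':(245,185,335,265)}.items():
    h=cv2.cvtColor(c[n]['color'],cv2.COLOR_RGB2HSV); m=cv2.inRange(h,(8,150,120),(20,255,255))
    k,l,st,ce=cv2.connectedComponentsWithStats(m)
    for i in range(1,k):
        u,v=ce[i]
        if x0<u<x1 and y0<v<y1 and st[i,4]>3: print(n,st[i],ce[i].round(1))
```

```text
scene [290 221   7   6  18] [292.9 223.9]
scene [263 235   7   5  19] [265.3 236.9]
scene [294 234  11   4  29] [299.7 236. ]
scene [288 245   5   7  16] [289.7 247.5]
top [270 206   8  10  29] [273.7 210.5]
top [299 221  12   4  31] [304.5 222.4]
top [261 225  12   5  33] [265.8 226.7]
top [295 235   7   9  26] [298.3 239. ]
```

View pics/z1.png

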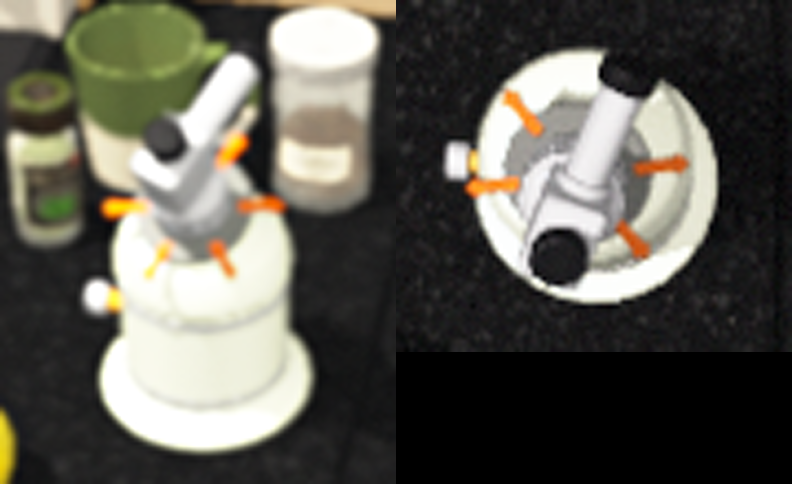

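```bash
cat > fit.py <<'E'
from h import *
from scipy.optimize import least_squares
def frame(p):
    # p: center(3), lean azimuth, lean tilt, phase
    a=np.array([np.sin(p[4])*np.cos(p[3]),np.sin(p[4])*np.sin(p[3]),np.cos(p[4])])
    e=np.array([1,0,0])-a*a[0]; e/=np.linalg.norm(e); return a,e,np.cross(a,e)
def mark(p,k,r):
    a,e,f=frame(p); t=p[5]+k*np.pi/3; return p[:3]+r*(np.cos(t)*e+np.sin(t)*f)
def fit(obs,p0,r0=.042,rw=.003):
    # obs: (cam,k,u,v); last param radius
    def res(p):
        o=[(proj(c,mark(p,k,p[6]))-[u,v])  for c,k,u,v in obs]
        return np.concatenate(o+[[(p[4]-np.pi/6)/.02,(p[6]-r0)/rw]])
    return least_squares(res,np.r_[p0,r0],loss='soft_l1')
E
python3 - <<'E'
from fit import *
S=cam('scene');T=cam('top')
# k: R=0 counted ccw from above: UR1 UL2 L3 LL4 LR5
obs=[(T,2,273.7,210.5),(T,0,304.5,222.4),(T,3,265.8,226.7),(T,5,298.3,239),(S,1,292.9,223.9),(S,3,265.3,236.9),(S,0,299.7,236),(S,5,289.7,247.5)]
for k,(a,b) in {0:(1,6),3:(2,5),5:(3,7)}.items(): print(k,tri([ray(*[obs[i][j] for j in (0,2,3)]) for i in (a,b)]))
L,_=tri([ray(T,265.8,226.7),ray(S,265.3,236.9)])
Rr,_=tri([ray(T,304.5,222.4),ray(S,299.7,236)])
s=fit(obs,np.r_[(L+Rr)/2,np.pi*.95,np.pi/6,-np.pi/2])
print(s.x,s.cost); print(s.fun.round(1))
a,e,f=frame(s.x); h=s.x[:3]+.055*a; print('axis',a,'hub',h,proj(T,h),proj(S,h))
hub=h; 
# mouth: top ring centre
for n,c,uv in (('T',T,(245+630/4.4-90,185+75/4.4)),): 
    o,d=ray(c,*uv); P=o+d*(np.dot(h-o,a)/np.dot(d,a)); q=P-h; print('mouth',P,np.linalg.norm(q),'ang rel e',np.degrees(np.arctan2(q@f,q@e)),'mark phase deg',np.degrees(s.x[5]))
np.save('p.npy',s.x)
E
```

```text
0 (array([ 0.5288795 , -0.20756681,  0.14590679]), [np.float64(0.001341050316074759), np.float64(0.0013410503160748172)])
3 (array([ 0.52075781, -0.12930185,  0.13786899]), [np.float64(0.0027732702755835447), np.float64(0.002773270275583581)])
5 (array([ 0.4979682 , -0.19269202,  0.13294001]), [np.float64(0.001487020388371563), np.float64(0.0014870203883715573)])
[ 0.52447394 -0.17011127  0.14327959  3.10603358  0.52196216 -1.45258426
  0.03774863] 5.009369662659563
[-0.7 -0.6  0.7  0.1  0.2  0.2 -0.5  0.3 -1.  -0.3  2.5 -0.6 -0.6  0.
  0.8  1.4 -0.1 -1.4]
axis [-0.49826679  0.01772538  0.86684255] hub [ 0.49706927 -0.16913637  0.19095593] [283.20469484 236.2484699 ] [279.71815491 226.65998163]
mouth [ 0.55369119 -0.19714293  0.22407526] 0.07132530884385654 ang rel e -23.707671089920872 mark phase deg -83.22694747535789
```

```bash
cat > goto.py <<'E'
from fit import *
def target(tube_deg,back,p,hubh=.055,flip=False):
    "TCP pose for grasp point 'back' m behind hub, tool y across tube at tube_deg (rel e)"
    a,e,f=frame(p); t=np.radians(tube_deg); x=np.cos(t)*e+np.sin(t)*f; y=np.cross(a,x)
    z=-a; ty=-y if flip else y; M=np.c_[np.cross(ty,z),ty,z]
    return p[:3]+(hubh+back+manip.tcp_to_grasp)*a, M
def cmd(pos,M):
    s=readout.sense(); C=rot(s['orientation']).as_matrix()
    rv=R.from_matrix(C.T@M).as_rotvec()/(np.pi/2); d=C.T@(pos-s['tool_pos'])/.5
    return np.r_[rv,d]
E
python3 - <<'E'
from goto import *
p=np.load('p.npy')
for fl in (False,True):
    pos,M=target(-23.2,.10,p,flip=fl); print(fl,pos,M.round(2).tolist(),cmd(pos,M).round(3).tolist())
E
```

```text
False [ 0.37016072 -0.16462172  0.41174073] [[-0.8, 0.34, 0.5], [0.38, 0.92, -0.02], [-0.47, 0.18, -0.87]] [-0.115, -0.312, 0.014, -0.81, -1.284, -0.014]
True [ 0.37016072 -0.16462172  0.41174073] [[0.8, -0.34, 0.5], [-0.38, -0.92, -0.02], [0.47, -0.18, -0.87]] [0.481, -0.177, -1.919, -0.81, -1.284, -0.014]
```

>>> apply_moves(
  motion=[
    [-0.05, -0.15, 0, -0.41, -0.64, 0.0, 1],
    [-0.05, -0.15, 0, -0.41, -0.64, 0.0, 1],
    [-0.05, -0.15, 0, -0.41, -0.64, 0.0, 1],
    [-0.05, -0.15, 0, -0.41, -0.64, 0.0, 1],
    [-0.05, -0.15, 0, -0.41, -0.64, 0.0, 1],
    [-0.05, -0.15, 0, -0.41, -0.64, 0.0, 1],
    [-0.05, -0.15, 0, -0.41, -0.64, 0.0, 1],
    [-0.05, -0.15, 0, -0.41, -0.64, 0.0, 1],
    [-0.05, -0.15, 0, -0.41, -0.64, 0.0, 1],
  ],
)

```text
time_s: 1.48
tool_pos: [0.3026, 0.2092, 0.4047]
orientation: [0.122, 0.185, 0.975, 0.017]
wrist_force: [0.6, 0.4, -0.2]
opening: 0.085
grasp_force: 0.0
```

Run:
```python
from goto import *
p=np.load('p.npy'); print(readout.sense()['joints'].round(2))
pos,M=target(-23.2,.10,p); print(cmd(pos,M).round(3).tolist())
```

```text
[ 0.44 -0.7   2.21 -0.12  1.42 -0.76]
[-0.062, -0.163, 0.016, -0.397, -0.647, 0.029]
```

>>> apply_moves(
  motion=[
    [-0.062, -0.163, 0.016, -0.397, -0.647, 0.029, 1],
    [-0.062, -0.163, 0.016, -0.397, -0.647, 0.029, 1],
    [-0.062, -0.163, 0.016, -0.397, -0.647, 0.029, 1],
    [-0.062, -0.163, 0.016, -0.397, -0.647, 0.029, 1],
    [-0.062, -0.163, 0.016, -0.397, -0.647, 0.029, 1],
    [-0.062, -0.163, 0.016, -0.397, -0.647, 0.029, 1],
    [-0.062, -0.163, 0.016, -0.397, -0.647, 0.029, 1],
    [-0.062, -0.163, 0.016, -0.397, -0.647, 0.029, 1],
    [-0.062, -0.163, 0.016, -0.397, -0.647, 0.029, 1],
    [-0.062, -0.163, 0.016, -0.397, -0.647, 0.029, 1],
  ],
)

```text
time_s: 2.72
tool_pos: [0.3695, -0.1642, 0.412]
orientation: [0.255, 0.191, 0.947, 0.042]
wrist_force: [-0.1, 0.2, 0.7]
opening: 0.0854
grasp_force: 0.0
```

Run:
```python
from goto import *
p=np.load('p.npy'); print(readout.sense()['joints'].round(2))
pos,M=target(-23.2,.10,p); print(cmd(pos,M).round(3).tolist())
W=cam('wrist','pics/w1.png')
a,e,f=frame(p)
print([proj(W,mark(p,k,p[6])).round() for k in range(6)],proj(W,p[:3]+.055*a),proj(W,p[:3]+.092*a))
```

```text
[-0.68 -0.67  2.2   0.33  1.2  -1.91]
[-0.0, 0.001, 0.001, -0.001, -0.0, 0.001]
[array([273., 247.]), array([318., 271.]), array([363., 247.]), array([365., 196.]), array([318., 169.]), array([271., 196.])] [318.04588314 249.3324221 ] [318.20516906 275.58857654]
```

View pics/w1.png

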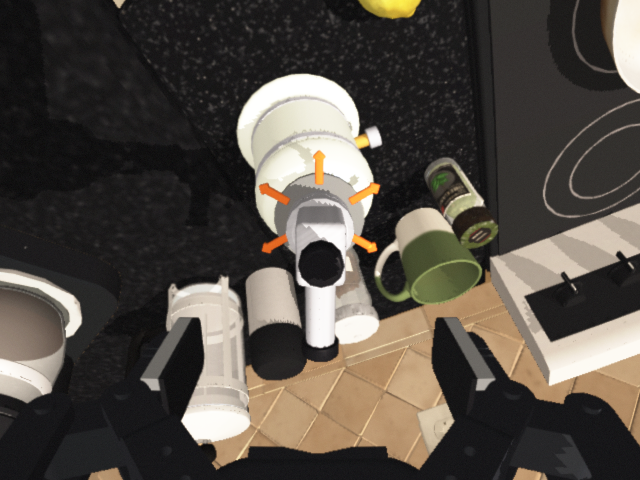

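The wrist view shows five pointers (around (319,165), (273,192), (365,192), (273,243), (365,243)), with the knob at (321,264) and the tube end at (321,350). I'll refit with these.

```bash
cat > wfit.py <<'E'
from goto import *
def orange(c,box=None):
    h=cv2.cvtColor(c['color'],cv2.COLOR_RGB2HSV); m=cv2.inRange(h,(5,150,120),(18,255,255))
    k,l,st,ce=cv2.connectedComponentsWithStats(m); out=[]
    for i in range(1,k):
        if st[i,4]>40: out.append((st[i],ce[i],np.argwhere(l==i)[:,::-1]))
    return out
E
python3 - <<'E'
from wfit import *
p=np.load('p.npy'); W=cam('wrist');S=cam('scene');T=cam('top')
obs=[(T,2,273.7,210.5),(T,0,304.5,222.4),(T,3,265.8,226.7),(T,5,298.3,239),(S,3,265.3,236.9),(S,0,299.7,236),(S,5,289.7,247.5)]
w=[]
for st,ce,pts in orange(W):
    d=[np.linalg.norm(ce-proj(W,mark(p,k,p[6]))) for k in range(6)]; k=int(np.argmin(d))
    print(k,min(d).round(1),st[4],ce.round(1))
    if min(d)<15: w.append((W,k,*ce))
for o in (obs+w*2, w):
    s=fit(o,p[:6],r0=.040); print(s.x.round(4),np.degrees(s.x[5]),s.cost.round(2),s.fun.round(1).tolist())
    a,e,f=frame(s.x);h=s.x[:3]+.055*a; print(h,proj(W,s.x[:3]+.092*a),np.degrees(s.x[3:6]))
    for nm,hh,uv in (('knob',.092,(321,263)),('mouthtop',.054,(321,346))):
        o_,d=ray(W,*uv); c=s.x[:3]+hh*a; P=o_+d*(np.dot(c-o_,a)/np.dot(d,a)); q=P-c; print(nm,q@e,q@f,np.degrees(np.arctan2(q@f,q@e)))
    if o is not w: np.save('p.npy',s.x)
E
```

```text
4 1.2 156 [318.1 167.7]
5 3.6 265 [274.1 193.4]
3 3.6 176 [362.8 193.3]
0 3.4 221 [274.3 243.4]
2 3.6 141 [365.  243.7]
[ 0.5248 -0.1694  0.1406  3.1435  0.5312 -1.4317  0.0371] -82.02997834714186 11.79 [-1.0, -0.1, -0.0, -0.1, 0.3, 0.5, -0.9, -0.2, 2.4, 0.2, -1.1, 0.8, 0.6, 1.9, 0.3, -0.4, -1.2, 0.5, 1.6, 0.2, 0.7, 0.1, -2.1, -0.2, 0.3, -0.4, -1.2, 0.5, 1.6, 0.2, 0.7, 0.1, -2.1, -0.2, 0.4, -1.0]
[ 0.49689187 -0.16942204  0.18804554] [315.5064141  270.75063702] [180.10940335  30.43301617 -82.02997835]
knob -0.0028614672577407956 0.004158677675144622 124.53074900470313
mouthtop 0.06548960453133229 -0.024389950968715934 -20.42657713663345
[ 0.5408 -0.1721  0.1246  3.1725  0.5292 -1.4202  0.04  ] -81.37260582848556 3.32 [0.1, -0.4, -1.2, 0.5, 1.6, 0.2, 0.9, -0.1, -2.0, -0.3, 0.3, -0.0]
[ 0.51308869 -0.17298565  0.17209512] [313.77326918 266.61219956] [181.76821991  30.32253021 -81.37260583]
knob -0.0005715177098161982 0.004582598100841584 97.1089252449131
mouthtop 0.07372281649756235 -0.02619505752304393 -19.561051098813643
```

```bash
cat >> wfit.py <<'E'
def fit2(obs,axo,p0,r0=.040,mo=[]):
    "marks + points on axis (c,h,u,v) + hub-x points (c,h,r,u,v) with tube angle p[7]"
    def res(p):
        a,e,f=frame(p)
        o=[(proj(c,mark(p,k,p[6]))-[u,v]) for c,k,u,v in obs]+[(proj(c,p[:3]+h*a)-[u,v]) for c,h,u,v in axo]
        o+=[(proj(c,p[:3]+h*a+r*(np.cos(p[7])*e+np.sin(p[7])*f))-[u,v]) for c,h,r,u,v in mo]
        return np.concatenate(o+[[(p[4]-np.pi/6)/.01,(p[6]-r0)/.002]])
    return least_squares(res,np.r_[p0[:6],r0,-.4],loss='soft_l1')
def show(s):
    print(s.x[:3].round(4),np.degrees(s.x[3:6]).round(2),s.x[6].round(4),'tube',np.degrees(s.x[7]).round(2),'tube-mark1',np.degrees(s.x[7]-s.x[5]-np.pi/3).round(2)); print(s.fun.round(1).tolist())
E
python3 - <<'E'
from wfit import *
p=np.load('p.npy'); W=cam('wrist');S=cam('scene');T=cam('top')
obs=[(T,2,273.7,210.5),(T,0,304.5,222.4),(T,3,265.8,226.7),(T,5,298.3,239),(S,3,265.3,236.9),(S,0,299.7,236),(S,5,289.7,247.5)]
obs+=[(W,4,318.1,167.7),(W,5,274.1,193.4),(W,3,362.8,193.3),(W,0,274.3,243.4),(W,2,365,243.7)]
# knob dark blobs
for n,c,b in (('W',W,(295,235,350,290)),('T',T,(270,230,296,256)),('S',S,(265,208,290,235))):
    g=c['color'].max(2); sub=(g[b[1]:b[3],b[0]:b[2]]<70).astype(np.uint8)
    k,l,st,ce=cv2.connectedComponentsWithStats(sub)
    print(n,[(st[i].tolist(),(ce[i]+b[:2]).round(1).tolist()) for i in range(1,k) if st[i,4]>20])
g=W['color'].max(2); b=(300,335,345,365); sub=(g[b[1]:b[3],b[0]:b[2]]<70).astype(np.uint8)
k,l,st,ce=cv2.connectedComponentsWithStats(sub);print([(st[i].tolist(),(ce[i]+b[:2]).round(1).tolist()) for i in range(1,k) if st[i,4]>20])
ax=[(W,.0905,320.8,264),(T,.086,282,243),(S,.086,277.5,221.4)]
mo=[(T,.054,.071,298.2,202),(W,.054,.071,321,351)]
s=fit2(obs,ax,p,mo=mo);show(s);np.save('p.npy',s.x)
E
```

```text
W [([6, 5, 45, 47, 1608], [322.6, 262.9]), ([0, 18, 12, 37, 143], [297.6, 276.4])]
T [([6, 7, 12, 13, 127], [281.6, 242.9]), ([0, 16, 26, 10, 102], [278.3, 252.8])]
S [([12, 0, 13, 7, 45], [285.4, 210.0]), ([8, 10, 9, 8, 53], [277.0, 221.6])]
[([0, 0, 40, 30, 703], [316.9, 351.0])]
[ 0.5249 -0.1701  0.1405] [176.64  30.6  -83.33] 0.0372 tube -23.02 tube-mark1 0.31
[-0.5, -0.3, 0.4, 0.1, 0.7, 0.2, -0.5, -0.1, 2.8, 0.4, -0.8, 0.7, 0.9, 2.0, 0.7, -0.4, -1.1, 0.6, 1.8, 0.2, 0.7, 0.7, -1.9, -0.2, -0.0, 3.4, -0.7, 0.7, -0.4, 0.8, -1.1, 0.3, -0.2, -3.7, 1.0, -1.4]
```

Run:
```python
from wfit import *
p=np.load('p.npy'); 
pos,M=target(-23.0,.003,p); print(cmd(pos,M).round(4).tolist())
pos,M=target(-23.0,.05,p); print(cmd(pos,M).round(4).tolist())
```

```text
[0.0033, -0.009, -0.0072, 0.0081, 0.0047, 0.2005]
[0.0033, -0.009, -0.0072, 0.0095, 0.0052, 0.1065]
```

>>> apply_moves(
  motion=[
    [0.003, -0.009, -0.007, 0.0095, 0.005, 0.1, 1],
    [0.003, -0.009, -0.007, 0.0095, 0.005, 0.13, 1],
    [0.003, -0.009, -0.007, 0.008, 0.005, 0.15, 1],
    [0.003, -0.009, -0.007, 0.008, 0.005, 0.17, 1],
    [0.003, -0.009, -0.007, 0.008, 0.005, 0.185, 1],
    [0.003, -0.009, -0.007, 0.008, 0.005, 0.199, 1],
    [0.003, -0.009, -0.007, 0.008, 0.005, 0.199, 1],
  ],
)

```text
time_s: 3.95
tool_pos: [0.4166, -0.1638, 0.3237]
orientation: [0.261, 0.188, 0.946, 0.037]
wrist_force: [0.4, 0.5, -0.6]
opening: 0.0854
grasp_force: 0.0
```

Run:
```python
from wfit import *
s=readout.sense();print(s['wrist_force'],s['torque'],s['joints'].round(2))
W=cam('wrist','pics/w2.png')
```

```text
[ 0.43978552  0.46465503 -0.6256582 ] [ 0.05328193  0.24703543 -0.02755329] [-0.61 -0.47  2.22  0.33  0.95 -1.92]
```

View pics/w2.png

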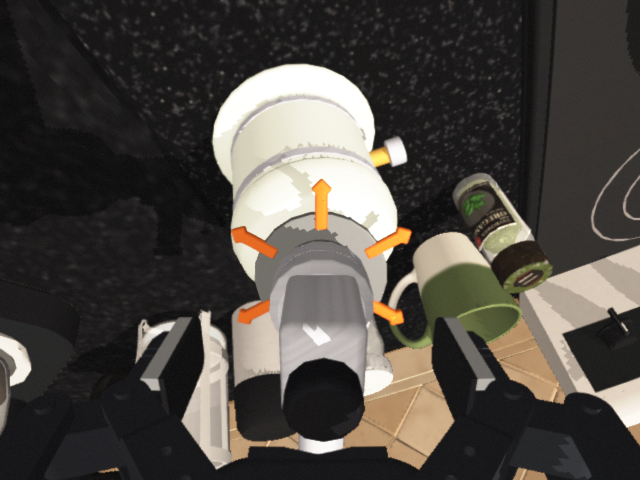

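The knob at (323,400) is centred between the fingers, and the pointers are clear. Closing now.

>>> apply_moves(
  motion=[
    [0, 0, 0, 0, 0, 0, 0.5],
    [0, 0, 0, 0, 0, 0, 0.4],
    [0, 0, 0, 0, 0, 0, 0.3],
    [0, 0, 0, 0, 0, 0, 0],
    [0, 0, 0, 0, 0, 0, 0],
    [0, 0, 0, 0, 0, 0, 0],
    [0, 0, 0, 0, 0, 0, 0],
  ],
)

```text
time_s: 4.88
tool_pos: [0.4168, -0.163, 0.3249]
orientation: [0.261, 0.188, 0.946, 0.038]
wrist_force: [-1.4, 6.7, 4.0]
opening: 0.0274
grasp_force: 60.2
```

```bash
cat > st.py <<'E'
from wfit import *
def st():
    s=readout.sense(); C=rot(s['orientation']).as_matrix()
    print('t',round(s['time_s'],2),'F tool',(C.T@s['wrist_force']).round(2),'T tool',(C.T@s['torque']).round(3),'op',round(s['opening'],4),'gf',round(s['grasp_force'],1),'j6',s['joints'][5].round(3))
    p=np.load('p.npy');a,e,f=frame(p); y=C[:,1]; print('tube ang by tool',np.degrees(np.arctan2(y@f,y@e))-90,'pos along a',(s['tool_pos']-p[:3])@a,'offs',((s['tool_pos']-p[:3])@np.c_[C[:,0],C[:,1]]).round(4)); return s,C
E
python3 -c "
from st import *
st()"
```

```text
t 4.88 F tool [ 1.77  6.44 -4.34] T tool [-0.531  0.508  0.099] op 0.0274 gf 60.2 j6 -1.916
tube ang by tool -23.055490153250062 pos along a 0.2138677635039145 offs [-0.0002  0.0017]
```

>>> apply_moves(
  motion=[
    [0, 0, 0, 0, 0.002, -0.002, 0],
    [0, 0, 0, 0, 0.002, -0.002, 0],
  ],
)

```text
time_s: 5.12
tool_pos: [0.4166, -0.1625, 0.3248]
orientation: [0.262, 0.188, 0.946, 0.037]
wrist_force: [7.2, 1.2, -3.2]
opening: 0.0274
grasp_force: 60.9
```

```bash
python3 -c "
from st import *
st()"
```

```text
t 5.12 F tool [-3.67  3.02  6.41] T tool [-0.099 -0.286 -0.012] op 0.0274 gf 60.9 j6 -1.913
tube ang by tool -23.07130812263415 pos along a 0.21394810185844534 offs [-0.0002  0.0017]
```

>>> apply_moves(
  motion=[
    [0, 0, 0.0333, 0, 0, 0.00013, 0],
    [0, 0, 0.0667, 0, 0, 0.00027, 0],
    [0, 0, 0.1, 0, 0, 0.0004, 0],
    [0, 0, 0.1333, 0, 0, 0.00053, 0],
  ],
)

```text
time_s: 5.62
tool_pos: [0.4168, -0.1625, 0.3246]
orientation: [0.256, 0.287, 0.921, 0.064]
wrist_force: [7.6, 2.4, -3.9]
opening: 0.0276
grasp_force: 60.7
```

```bash
python3 -c "
from st import *
st()"
```

```text
t 5.62 F tool [-2.31  4.67  7.18] T tool [-0.004 -0.22  -0.057] op 0.0276 gf 60.7 j6 -1.702
tube ang by tool -35.150092665007996 pos along a 0.21367474694003188 offs [0.0002 0.0016]
```

>>> apply_moves(
  motion=[
    [0, 0, 0.0333, -0.0005, 0.001, 0.0013, 0],
    [0, 0, 0.0667, -0.001, 0.002, 0.0015, 0],
    [0, 0, 0.1, -0.001, 0.002, 0.0016, 0],
    [0, 0, 0.1333, -0.001, 0.002, 0.0017, 0],
  ],
)

```text
time_s: 6.12
tool_pos: [0.4175, -0.1624, 0.3246]
orientation: [0.247, 0.381, 0.886, 0.09]
wrist_force: [-3.9, 1.2, 1.9]
opening: 0.0272
grasp_force: 62.2
```

```bash
python3 -c "
from st import *
st()"
```

```text
t 6.12 F tool [ 2.44 -1.02 -3.66] T tool [ 0.89   0.402 -0.072] op 0.0272 gf 62.2 j6 -1.49
tube ang by tool -47.07398391294289 pos along a 0.2133410256660098 offs [0.0005 0.0015]
```

>>> apply_moves(
  motion=[
    [0, 0, 0.0333, 0, 0, 0.00013, 0],
    [0, 0, 0.0667, 0, 0, 0.00027, 0],
    [0, 0, 0.1, 0, 0, 0.0004, 0],
    [0, 0, 0.1333, 0, 0, 0.00053, 0],
  ],
)

```text
time_s: 6.62
tool_pos: [0.4176, -0.1624, 0.3244]
orientation: [0.236, 0.472, 0.842, 0.115]
wrist_force: [-4.1, 0.7, 2.8]
opening: 0.0271
grasp_force: 62.1
```

```bash
python3 -c "
from st import *
st()"
```

```text
t 6.62 F tool [ 1.64 -1.51 -4.54] T tool [ 1.065  0.177 -0.016] op 0.0271 gf 62.1 j6 -1.281
tube ang by tool -59.06456378967826 pos along a 0.2130775482561726 offs [0.0009 0.0013]
```

>>> apply_moves(
  motion=[
    [0.002, 0, 0.0333, 0, 0.001, 0.00013, 0],
    [0.0055, 0, 0.0667, 0, 0.0027, 0.00027, 0],
    [0.0055, 0, 0.1, 0, 0.0027, 0.0004, 0],
    [0.0055, 0, 0.1333, 0, 0.0027, 0.00053, 0],
  ],
)

```text
time_s: 7.12
tool_pos: [0.4188, -0.1617, 0.3248]
orientation: [0.221, 0.558, 0.788, 0.136]
wrist_force: [-3.9, 0.1, 2.2]
opening: 0.0275
grasp_force: 62.2
```

```bash
python3 -c "
from st import *
st()"
```

```text
t 7.12 F tool [ 0.79 -2.16 -3.83] T tool [ 0.63   0.098 -0.063] op 0.0275 gf 62.2 j6 -1.06
tube ang by tool -71.09187796500973 pos along a 0.2128417009437322 offs [0.001  0.0008]
```

>>> apply_moves(
  motion=[
    [0, 0, 0.0333, 0, 0, 0.00013, 0],
    [0, 0, 0.0667, 0, 0, 0.00027, 0],
    [0, 0, 0.1, 0, 0, 0.0004, 0],
    [0, 0, 0.1333, 0, 0, 0.00053, 0],
  ],
)

```text
time_s: 7.62
tool_pos: [0.4189, -0.1617, 0.3245]
orientation: [0.206, 0.637, 0.725, 0.158]
wrist_force: [-3.6, 0.3, 1.1]
opening: 0.0275
grasp_force: 62.2
```

```bash
python3 -c "
from st import *
st()"
```

```text
t 7.62 F tool [ 0.58 -2.47 -2.75] T tool [ 0.702 -0.156 -0.005] op 0.0275 gf 62.2 j6 -0.851
tube ang by tool -83.08520027252936 pos along a 0.21252697453722855 offs [0.0012 0.0005]
```

>>> apply_moves(
  motion=[
    [0.002, 0, 0.0333, 0, 0.0005, 0.00013, 0],
    [0.0055, 0, 0.0667, 0, 0.002, 0.00027, 0],
    [0.0055, 0, 0.1, 0, 0.002, 0.0004, 0],
    [0.0055, 0, 0.1333, 0, 0.002, 0.00053, 0],
  ],
)

```text
time_s: 8.12
tool_pos: [0.4201, -0.1616, 0.3249]
orientation: [0.186, 0.711, 0.655, 0.176]
wrist_force: [-2.7, 0.5, 0.5]
opening: 0.0276
grasp_force: 61.9
```

```bash
python3 -c "
from st import *
st()"
```

```text
t 8.12 F tool [ 0.29 -2.14 -1.75] T tool [-0.041 -0.222 -0.078] op 0.0276 gf 61.9 j6 -0.634
tube ang by tool -95.11058828313764 pos along a 0.21226243498110428 offs [ 0.0012 -0.    ]
```

>>> apply_moves(
  motion=[
    [0, 0, 0.0333, 0, 0, 0.00013, 0],
    [0, 0, 0.0667, 0, 0, 0.00027, 0],
    [0, 0, 0.1, 0, 0, 0.0004, 0],
    [0, 0, 0.1333, 0, 0, 0.00053, 0],
  ],
)

```text
time_s: 8.62
tool_pos: [0.4202, -0.1616, 0.3247]
orientation: [0.167, 0.775, 0.577, 0.194]
wrist_force: [-2.5, -0.0, 0.4]
opening: 0.0276
grasp_force: 61.9
```

```bash
python3 -c "
from st import *
st()"
```

```text
t 8.62 F tool [-0.61 -1.86 -1.56] T tool [ 0.036 -0.192 -0.002] op 0.0276 gf 61.9 j6 -0.425
tube ang by tool -107.10563918987111 pos along a 0.21200636891861682 offs [ 0.0012 -0.0003]
```

>>> apply_moves(
  motion=[
    [0, 0, 0.0333, 0, 0, 0.00013, 0],
    [0, 0, 0.0667, 0, 0, 0.00027, 0],
    [0, 0, 0.1, 0, 0, 0.0004, 0],
    [0, 0, 0.1333, 0, 0, 0.00053, 0],
  ],
)

```text
time_s: 9.12
tool_pos: [0.4204, -0.1616, 0.3245]
orientation: [0.145, 0.831, 0.493, 0.211]
wrist_force: [-1.1, 0.3, 0.7]
opening: 0.0275
grasp_force: 61.9
```

```bash
python3 -c "
from st import *
st()"
```

```text
t 9.12 F tool [-0.01 -0.68 -1.13] T tool [ 0.129 -0.293 -0.038] op 0.0275 gf 61.9 j6 -0.215
tube ang by tool -119.10103507403082 pos along a 0.21174097712772894 offs [ 0.0011 -0.0006]
```

>>> apply_moves(
  motion=[
    [0, 0, 0.0333, 0, 0, 0.00013, 0],
    [0, 0, 0.0667, 0, 0, 0.00027, 0],
    [0, 0, 0.1, 0, 0, 0.0004, 0],
    [0, 0, 0.1333, 0, 0, 0.00053, 0],
  ],
)

```text
time_s: 9.62
tool_pos: [0.4205, -0.1617, 0.3242]
orientation: [0.123, 0.878, 0.404, 0.225]
wrist_force: [-1.7, -0.7, 0.1]
opening: 0.0276
grasp_force: 61.8
```

```bash
python3 -c "
from st import *
st()"
```

```text
t 9.62 F tool [-1.51 -0.62 -0.93] T tool [ 0.253 -0.285  0.006] op 0.0276 gf 61.8 j6 -0.006
tube ang by tool -131.09776596370207 pos along a 0.21146107635899536 offs [ 0.001  -0.0008]
```

>>> apply_moves(
  motion=[
    [0, 0, 0.0333, 0, 0, 0.00013, 0],
    [0, 0, 0.0667, 0, 0, 0.00027, 0],
    [0, 0, 0.1, 0, 0, 0.0004, 0],
    [0, 0, 0.1333, 0, 0, 0.00053, 0],
  ],
)

```text
time_s: 10.12
tool_pos: [0.4206, -0.1617, 0.324]
orientation: [0.098, 0.916, 0.31, 0.236]
wrist_force: [-0.7, -0.1, -0.7]
opening: 0.0271
grasp_force: 61.8
```

```bash
python3 -c "
from st import *
st()"
```

```text
t 10.12 F tool [-0.78 -0.54  0.28] T tool [ 0.257 -0.363 -0.056] op 0.0271 gf 61.8 j6 0.203
tube ang by tool -143.0932768541306 pos along a 0.21122814300706197 offs [ 0.0008 -0.001 ]
```

>>> apply_moves(
  motion=[
    [0, 0, 0.0333, 0, 0, 0.00013, 0],
    [0, 0, 0.0667, 0, 0, 0.00027, 0],
    [0, 0, 0.1, 0, 0, 0.0004, 0],
    [0, 0, 0.1333, 0, 0, 0.00053, 0],
  ],
)

```text
time_s: 10.62
tool_pos: [0.4208, -0.1617, 0.3237]
orientation: [0.073, 0.943, 0.212, 0.245]
wrist_force: [-0.4, -0.8, 1.0]
opening: 0.0272
grasp_force: 61.8
```

```bash
python3 -c "
from st import *
st()"
```

```text
t 10.62 F tool [-0.24  0.83 -1.01] T tool [ 0.286 -0.429 -0.05 ] op 0.0272 gf 61.8 j6 0.413
tube ang by tool -155.09349241791244 pos along a 0.21092576231098406 offs [ 0.0005 -0.0013]
```

>>> apply_moves(
  motion=[
    [0, 0, 0.0333, 0, 0, 0.00013, 0],
    [0, 0, 0.0667, 0, 0, 0.00027, 0],
    [0, 0, 0.1, 0, 0, 0.0004, 0],
    [0, 0, 0.1333, 0, 0, 0.00053, 0],
  ],
)

```text
time_s: 11.12
tool_pos: [0.4209, -0.1617, 0.3235]
orientation: [0.047, 0.96, 0.113, 0.251]
wrist_force: [0.4, -1.4, 0.3]
opening: 0.0273
grasp_force: 61.7
```

```bash
python3 -c "
from st import *
st()"
```

```text
t 11.12 F tool [ 0.17  1.49 -0.03] T tool [ 0.388 -0.44  -0.095] op 0.0273 gf 61.7 j6 0.622
tube ang by tool -167.0950980272166 pos along a 0.21067727723233687 offs [ 0.0003 -0.0014]
```

>>> apply_moves(
  motion=[
    [0, 0, 0.0333, 0, 0, 0.00013, 0],
    [0, 0, 0.0667, 0, 0, 0.00027, 0],
    [0, 0, 0.1, 0, 0, 0.0004, 0],
    [0, 0, 0.1333, 0, 0, 0.00053, 0],
  ],
)

```text
time_s: 11.62
tool_pos: [0.421, -0.1617, 0.3233]
orientation: [0.02, 0.967, 0.012, 0.255]
wrist_force: [0.1, -1.8, 0.6]
opening: 0.0271
grasp_force: 61.6
```

```bash
python3 -c "
from st import *
st()"
```

```text
t 11.62 F tool [ 0.33  1.87 -0.44] T tool [ 0.45  -0.474 -0.046] op 0.0271 gf 61.6 j6 0.832
tube ang by tool -179.10130128549966 pos along a 0.21040885665371675 offs [-0.     -0.0014]
```

>>> apply_moves(
  motion=[
    [0, 0, 0.0333, 0, 0, 0.00013, 0],
    [0, 0, 0.0667, 0, 0, 0.00027, 0],
    [0, 0, 0.1, 0, 0, 0.0004, 0],
    [0, 0, 0.1333, 0, 0, 0.00053, 0],
  ],
)

```text
time_s: 12.12
tool_pos: [0.4212, -0.1617, 0.3231]
orientation: [-0.007, 0.963, -0.09, 0.256]
wrist_force: [-0.4, -1.0, 0.6]
opening: 0.0271
grasp_force: 61.6
```

```bash
python3 -c "
from st import *
st()"
```

```text
t 12.12 F tool [ 0.15  0.98 -0.71] T tool [ 0.406 -0.55  -0.053] op 0.0271 gf 61.6 j6 1.041
tube ang by tool -191.101569607172 pos along a 0.2101646142175392 offs [-0.0003 -0.0014]
```

>>> apply_moves(
  motion=[
    [0, 0, 0.0333, 0, 0, 0.00013, 0],
    [0, 0, 0.0667, 0, 0, 0.00027, 0],
    [0, 0, 0.1, 0, 0, 0.0004, 0],
    [0, 0, 0.1333, 0, 0, 0.00053, 0],
  ],
)

```text
time_s: 12.62
tool_pos: [0.4213, -0.1617, 0.3229]
orientation: [-0.033, 0.948, -0.19, 0.254]
wrist_force: [-0.6, -3.3, 0.7]
opening: 0.0276
grasp_force: 61.6
```

```bash
python3 -c "
from st import *
st()"
```

```text
t 12.62 F tool [ 1.11  3.17 -0.74] T tool [ 0.47  -0.594 -0.038] op 0.0276 gf 61.6 j6 1.25
tube ang by tool -203.10742137870233 pos along a 0.2098835358471741 offs [-0.0006 -0.0014]
```

>>> apply_moves(
  motion=[
    [0, 0, 0.0333, 0, 0, 0.00013, 0],
    [0, 0, 0.0667, 0, 0, 0.00027, 0],
    [0, 0, 0.1, 0, 0, 0.0004, 0],
    [0, 0, 0.1333, 0, 0, 0.00053, 0],
  ],
)

```text
time_s: 13.12
tool_pos: [0.4214, -0.1617, 0.3226]
orientation: [-0.06, 0.923, -0.288, 0.249]
wrist_force: [-0.8, -2.8, 0.5]
opening: 0.027
grasp_force: 61.6
```

```bash
python3 -c "
from st import *
st()"
```

```text
t 13.12 F tool [ 1.22  2.57 -0.74] T tool [ 0.425 -0.663 -0.182] op 0.027 gf 61.6 j6 1.459
tube ang by tool -215.0955153720285 pos along a 0.20962863898317782 offs [-0.0008 -0.0012]
```

>>> apply_moves(
  motion=[
    [0, 0, 0.0333, 0, 0, 0.00013, 0],
    [0, 0, 0.0667, 0, 0, 0.00027, 0],
    [0, 0, 0.1, 0, 0, 0.0004, 0],
    [0, 0, 0.1333, 0, 0, 0.00053, 0],
  ],
)

```text
time_s: 13.62
tool_pos: [0.4216, -0.1618, 0.3224]
orientation: [-0.085, 0.888, -0.382, 0.241]
wrist_force: [-0.6, -3.2, -0.0]
opening: 0.0274
grasp_force: 61.7
```

```bash
python3 -c "
from st import *
st()"
```

```text
t 13.62 F tool [ 1.96  2.59 -0.17] T tool [ 0.449 -0.505 -0.284] op 0.0274 gf 61.7 j6 1.668
tube ang by tool -227.06436745550653 pos along a 0.2093612626464028 offs [-0.001 -0.001]
```

The drag has climbed to 0.28 N m, starting just past mark 4 (−203°), so the target is mark 3 at about −263°. I'll turn about 34° more, slightly short, then let go and look.

>>> apply_moves(
  motion=[
    [0, 0, 0.0333, 0, 0, 0.00013, 0],
    [0, 0, 0.0667, 0, 0, 0.00027, 0],
    [0, 0, 0.1, 0, 0, 0.0004, 0],
    [0, 0, 0.1333, 0, 0, 0.00053, 0],
    [0, 0, 0.1667, 0, 0, 0.00067, 0],
    [0, 0, 0.2, 0, 0, 0.0008, 0],
    [0, 0, 0.2333, 0, 0, 0.00093, 0],
    [0, 0, 0.2667, 0, 0, 0.00107, 0],
    [0, 0, 0.3, 0, 0, 0.0012, 0],
    [0, 0, 0.3333, 0, 0, 0.00133, 0],
    [0, 0, 0.3667, 0, 0, 0.00147, 0],
    [0, 0, 0.38, 0, 0, 0.0015, 0],
  ],
)

```text
time_s: 15.12
tool_pos: [0.4219, -0.1618, 0.3217]
orientation: [-0.152, 0.736, -0.626, 0.206]
wrist_force: [-2.6, -2.6, 1.1]
opening: 0.0273
grasp_force: 61.8
```

```bash
python3 -c "
from st import *
st()"
```

```text
t 15.12 F tool [ 2.37  2.1  -2.15] T tool [ 0.079 -0.347 -0.283] op 0.0273 gf 61.8 j6 2.264
tube ang by tool -261.20711383487344 pos along a 0.2085833919269737 offs [-0.0012 -0.0003]
```

>>> apply_moves(
  motion=[
    [0, 0, 0, 0, 0, 0, 0.35],
    [0, 0, 0, 0, 0, 0, 1],
    [0, 0, 0, 0, 0, 0, 1],
    [0, 0, 0, 0, 0, 0, 1],
    [0, 0, 0, 0, 0, 0, 1],
    [0, 0, 0, 0, 0, 0, 1],
    [0, 0, 0, 0, 0, -0.04, 1],
    [0, 0, 0, 0, 0, -0.08, 1],
    [0, 0, 0, 0, 0, -0.14, 1],
    [0, 0, 0, 0, 0, -0.2, 1],
    [0, 0, 0, 0, 0, -0.2, 1],
    [0, 0, 0, 0, 0, -0.2, 1],
  ],
)

```text
time_s: 16.62
tool_pos: [0.3727, -0.1583, 0.4074]
orientation: [-0.152, 0.737, -0.626, 0.205]
wrist_force: [1.1, 0.0, -0.4]
opening: 0.0855
grasp_force: 0.0
```

```bash
python3 -c "
from st import *
st()
cam('wrist','pics/w3.png')"
```

```text
t 16.62 F tool [ 0.1  -0.81  0.88] T tool [-0.236 -0.032 -0.001] op 0.0855 gf 0.0 j6 2.266
tube ang by tool -261.2134175609556 pos along a 0.3074757856416958 offs [-0.0018  0.0004]
```

View pics/w3.png

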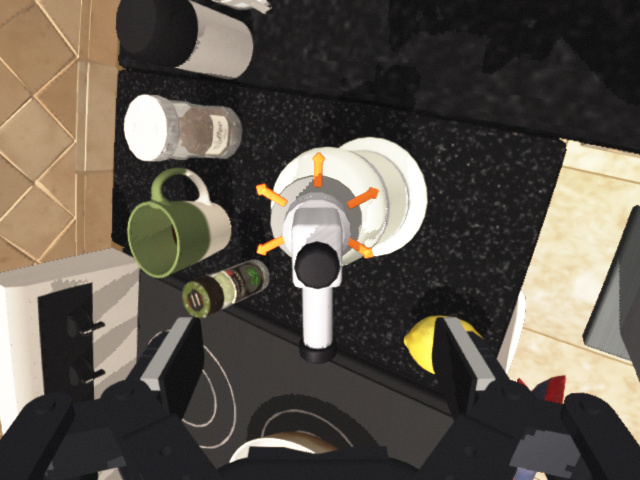

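The tube (mouth (318,353), knob (317,265)) now lies opposite the pointer at (319,167), so it is nearly on the hidden mark 3. I'll measure it finely.

```bash
cat > m.py <<'E'
from st import *
p=np.load('p.npy'); W=cam('wrist');S=cam('scene');T=cam('top')
g=cv2.cvtColor(W['color'],cv2.COLOR_RGB2GRAY).astype(int)
a,e,f=frame(p)
# tube mid columns by gradient edges; rows 295..335 -> bright tube
cs=[]
for v in range(296,338,4):
    d=np.diff(cv2.GaussianBlur(W['color'],(3,3),0)[v,285:352].astype(int).sum(1)); l=285+np.argmax(d[:33]);r=285+33+np.argmin(d[33:]); cs.append((v,l,r,(l+r+1)/2))
print(cs); c=np.array(cs); co=np.polyfit(c[:,0],c[:,3],1); print('tube line',co, 'res',np.std(c[:,3]-np.polyval(co,c[:,0])))
obs=[(T,2,273.7,210.5),(T,0,304.5,222.4),(T,3,265.8,226.7),(T,5,298.3,239),(S,3,265.3,236.9),(S,0,299.7,236),(S,5,289.7,247.5)]
w=[]
for st_,ce,pts in orange(W):
    d=[np.linalg.norm(ce-proj(W,mark(p,k,p[6]))) for k in range(6)]; k=int(np.argmin(d))
    if min(d)<20: w.append((W,k,*ce)); print(k,st_[4],ce.round(1))
for o in (w,obs+w*2):
    r=least_squares(lambda q: np.concatenate([proj(c,mark(q,k,q[6]))-[u,v] for c,k,u,v in o]+[[(q[4]-p[4])/.01,(q[3]-p[3])/.02,(q[6]-.04)/.002]]),p[:7],loss='soft_l1'); q=r.x
    print(q[:3].round(4),np.degrees(q[3:6]).round(2),q[6].round(4),r.fun.round(1).tolist())
    a,e,f=frame(q); hub=q[:3]+.050*a
    def tubeang(v):
        u=np.polyval(co,v); o_,d=ray(W,u,v); c=hub+.0*a; return o_+d*(np.dot(c-o_,a)/np.dot(d,a))
    A,B=tubeang(298),tubeang(338); t=B-A
    print('tube dir',np.degrees(np.arctan2(t@f,t@e)),'from axis',np.degrees(np.arctan2((B-hub)@f,(B-hub)@e)),'mark3',(np.degrees(q[5])+180+180)%360-180, 'axis offs',np.cross(t/np.linalg.norm(t),hub-A)@a)
E
python3 m.py
```

```text
[(296, np.int64(301), np.int64(331), np.float64(316.5)), (300, np.int64(301), np.int64(331), np.float64(316.5)), (304, np.int64(301), np.int64(331), np.float64(316.5)), (308, np.int64(301), np.int64(331), np.float64(316.5)), (312, np.int64(301), np.int64(331), np.float64(316.5)), (316, np.int64(301), np.int64(331), np.float64(316.5)), (320, np.int64(301), np.int64(331), np.float64(316.5)), (324, np.int64(301), np.int64(331), np.float64(316.5)), (328, np.int64(302), np.int64(331), np.float64(317.0)), (332, np.int64(302), np.int64(331), np.float64(317.0)), (336, np.int64(302), np.int64(331), np.float64(317.0))]
tube line [1.36363636e-02 3.12327273e+02] res 0.14083575804390172
0 140 [317.6 174.7]
1 95 [267.5 191.3]
5 268 [361.8 197.1]
2 84 [267.  245.5]
4 155 [357.8 246.5]
[ 0.5347 -0.1647  0.1242] [176.63  30.72 -84.09] 0.04 [-1.1, -6.7, 0.4, 1.8, 0.2, 0.1, 0.3, -1.2, -0.2, 1.5, 0.2, -0.0, -0.0]
tube dir 99.42650516764255 from axis 99.84585598655433 mark3 95.9072474954441 axis offs -0.0005083167999363857
[ 0.5248 -0.1702  0.1434] [176.65  30.83 -83.99] 0.0371 [-0.4, -0.6, 0.4, 0.2, 0.6, -0.2, -0.7, -0.1, 2.9, -0.7, -0.8, -0.1, 0.7, 1.1, -1.2, -6.7, 0.3, 2.0, 0.3, 0.1, 0.3, -0.9, -0.0, 1.5, -1.2, -6.7, 0.3, 2.0, 0.3, 0.1, 0.3, -0.9, -0.0, 1.5, 0.4, 0.0, -1.4]
tube dir 99.4262436454599 from axis 99.71172351496982 mark3 96.01094351639006 axis offs -0.000308386468381864
```

```bash
sed -i 's/(5,150,120),(18,255,255)/(4,110,110),(27,255,255)/' wfit.py; python3 m.py | tail -n +3
python3 - <<'E'
from h import *
a=cv2.imread('pics/w3.png')[145:365,240:400]; cv2.imwrite('pics/z3.png',cv2.resize(a,None,fx=2.7,fy=2.7,interpolation=2))
E
```

```text
0 306 [317.2 169.2]
1 320 [269.2 193.6]
5 294 [362.1 197.1]
2 268 [268.6 245. ]
4 249 [359.8 247.8]
[ 0.5345 -0.1641  0.1227] [176.68  30.58 -83.42] 0.04 [-0.1, -0.6, -0.1, 0.5, 0.7, 0.1, 0.4, -0.0, -0.9, -0.0, -0.0, 0.0, 0.0]
tube dir 99.56506676202656 from axis 99.29343080509874 mark3 96.57868941068614 axis offs 0.00032982846467243296
[ 0.5245 -0.1699  0.1425] [176.69  30.53 -83.4 ] 0.0371 [-0.6, -0.2, 0.2, 0.2, 0.6, 0.2, -0.7, -0.0, 2.7, -0.2, -1.0, 0.2, 0.7, 1.4, -0.2, -0.6, -0.2, 0.4, 0.7, 0.1, 0.3, 0.0, -0.9, 0.0, -0.2, -0.6, -0.2, 0.4, 0.7, 0.1, 0.3, 0.0, -0.9, 0.0, -0.1, 0.0, -1.5]
tube dir 99.5693326378691 from axis 99.3029310457047 mark3 96.60332171712395 axis offs 0.00028801467968323906
```

View pics/z3.png

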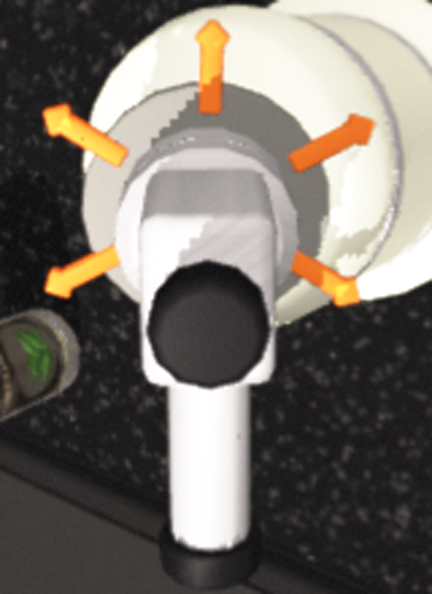

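Pointer fit residuals are under 1 px. The tube stands 2.8° short of mark 3, so I'll regrip and finish.

>>> apply_moves(
  motion=[
    [0, 0, 0, 0, 0, 0.1, 1],
    [0, 0, 0, 0, 0, 0.14, 1],
    [0, 0, 0, 0, 0, 0.17, 1],
    [0, 0, 0, 0, 0, 0.19, 1],
    [0, 0, 0, 0, 0, 0.199, 1],
    [0, 0, 0, 0, 0, 0.199, 0.5],
    [0, 0, 0, 0, 0, 0.199, 0.35],
    [0, 0, 0, 0, 0, 0.199, 0],
    [0, 0, 0, 0, 0, 0.199, 0],
    [0, 0, 0, 0, 0, 0.199, 0],
    [0, 0, 0, 0, 0, 0.199, 0],
    [0, 0, 0, 0, 0, 0.199, 0],
  ],
)

```text
time_s: 18.48
tool_pos: [0.4215, -0.1618, 0.3227]
orientation: [-0.152, 0.737, -0.626, 0.206]
wrist_force: [-8.6, 0.2, 4.5]
opening: 0.0276
grasp_force: 59.4
```

```bash
python3 -c "
from st import *
st()"
```

```text
t 18.48 F tool [-0.86  5.19 -8.15] T tool [-0.422 -0.111  0.009] op 0.0276 gf 59.4 j6 2.264
tube ang by tool -261.1563415182573 pos along a 0.20966944942798607 offs [-0.0012 -0.0002]
```

>>> apply_moves(
  motion=[
    [0, 0, 0.01, 0, 0, 0, 0],
    [0, 0, 0.02, 0, 0, 0.0001, 0],
    [0, 0, 0.027, 0, 0, 0.0001, 0],
    [0, 0, 0.027, 0, 0, 0.0001, 0],
    [0, 0, 0.027, 0, 0, 0.0001, 0],
  ],
)

```text
time_s: 19.1
tool_pos: [0.4215, -0.1618, 0.3227]
orientation: [-0.156, 0.724, -0.641, 0.203]
wrist_force: [-8.3, 0.3, 3.5]
opening: 0.0275
grasp_force: 59.4
```

```bash
python3 -c "
from st import *
st()"
```

```text
t 19.1 F tool [-0.8   5.41 -7.11] T tool [-0.448 -0.11  -0.219] op 0.0275 gf 59.4 j6 2.306
tube ang by tool -263.54439950708064 pos along a 0.20963852866940796 offs [-0.0012 -0.0002]
```

>>> apply_moves(
  motion=[
    [0, 0, 0, 0, 0, 0, 0.35],
    [0, 0, 0, 0, 0, 0, 1],
    [0, 0, 0, 0, 0, 0, 1],
    [0, 0, 0, 0, 0, 0, 1],
    [0, 0, 0, 0, 0, 0, 1],
    [0, 0, 0, 0, 0, 0, 1],
    [0, 0, 0, 0, 0, -0.04, 1],
    [0, 0, 0, 0, 0, -0.08, 1],
    [0, 0, 0, 0, 0, -0.14, 1],
    [0, 0, 0, 0, 0, -0.2, 1],
    [0, 0, 0, 0, 0, -0.2, 1],
    [0, 0, 0, 0, 0, -0.2, 1],
  ],
)

```text
time_s: 20.6
tool_pos: [0.3725, -0.1583, 0.4078]
orientation: [-0.156, 0.723, -0.642, 0.202]
wrist_force: [-0.0, 0.1, -0.1]
opening: 0.0855
grasp_force: 0.0
```

```bash
python3 m.py; python3 -c "
from st import *
st()
cam('wrist','pics/w4.png')"
```

```text
[(296, np.int64(302), np.int64(332), np.float64(317.5)), (300, np.int64(302), np.int64(332), np.float64(317.5)), (304, np.int64(302), np.int64(332), np.float64(317.5)), (308, np.int64(303), np.int64(332), np.float64(318.0)), (312, np.int64(303), np.int64(332), np.float64(318.0)), (316, np.int64(303), np.int64(332), np.float64(318.0)), (320, np.int64(303), np.int64(332), np.float64(318.0)), (324, np.int64(303), np.int64(332), np.float64(318.0)), (328, np.int64(303), np.int64(332), np.float64(318.0)), (332, np.int64(303), np.int64(332), np.float64(318.0)), (336, np.int64(304), np.int64(332), np.float64(318.5))]
tube line [1.93181818e-02 3.11804545e+02] res 0.1514393749905244
0 300 [315.6 169.4]
1 316 [269. 196.]
5 291 [361.5 195.6]
2 264 [270.4 247.2]
4 257 [361.4 246.2]
[ 0.5347 -0.1641  0.1229] [176.7   30.6  -83.45] 0.04 [-0.2, -0.3, -0.3, 0.3, 0.7, 0.1, 0.5, -0.1, -0.8, 0.1, -0.0, 0.1, -0.0]
tube dir 97.37896208644493 from axis 97.26628595654977 mark3 96.55113587261667 axis offs 0.0001369004698350935
[ 0.5244 -0.1699  0.1424] [176.73  30.57 -83.42] 0.0371 [-0.6, -0.2, 0.2, 0.3, 0.5, 0.2, -0.7, 0.0, 2.7, -0.2, -1.0, 0.2, 0.7, 1.4, -0.2, -0.4, -0.4, 0.3, 0.8, 0.0, 0.5, -0.0, -0.8, 0.1, -0.2, -0.4, -0.4, 0.3, 0.8, 0.0, 0.5, -0.0, -0.8, 0.1, -0.1, 0.1, -1.5]
tube dir 97.38787731792354 from axis 97.27710614260253 mark3 96.57626847564427 axis offs 0.00011999506279766519
t 20.75 F tool [-0.05  0.84  0.4 ] T tool [-0.24  -0.034 -0.035] op 0.0854 gf 0.0 j6 2.308
tube ang by tool -263.6537299198619 pos along a 0.307305878844888 offs [-0.0024  0.0011]
```

View pics/w4.png

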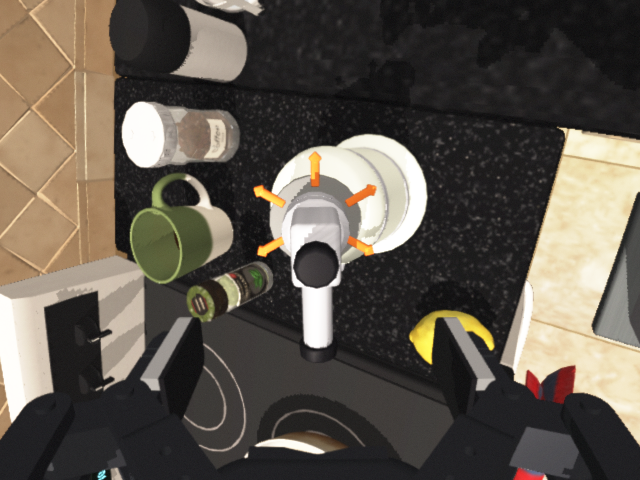

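The tube now lies along mark 3 within about 1°: tube line at column 318, opposite pointer at (316,169). The gripper is open and clear, and the things standing around are where they were.

```bash
python3 -c "
from bench import manip
print(manip.close_job())"
```

```text
the job is handed in; nothing more can be done
None
```

I screwed the elbow down onto its seal, which I felt about 185–190° into the turn, and stopped at the next orange pointer with the tube within about 1° of it by the last camera check; I then let go, touched none of the things around it, and handed the job in at about 21 s.

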